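# Shut the high-voltage test box with the hook rod

### The arm

A 6-joint arm with a two-finger parallel gripper is mounted at the origin on a cart in front of the work surface, level with it; the furniture and walls round the work are solid. World frame = base frame: x ahead of the robot, y to its left, z up, the work surface at z = 0. Lengths are in m, angles in rad, forces in N, time in s.
With the tool pointing down it reaches from about 0.35 to 0.975 m from the base axis. Payload 4.9 kg.
Tool frame: the origin (TCP) lies at the very end of the fingers, on their centre line; the grasp point (between the pads) lies manip.grip_point_offset behind it (manip.grip_point_offset is the distance from the TCP to the grasp point, in m); z points along the fingers, y is the line along which they close (so a half turn about z gives the same grasp; the last joint's range is limited). The gripper opens to 85 mm and grips with 20 to 120 N. Pads are 22 mm wide; open, the fingers measure 114 mm over their backs; the gripper's body (76 mm by 85 mm) begins 54 mm behind the grasp point. The pads swing forward as they close: fully open they stand 13 mm farther back than shut.
Start: joints at [1.119, 0.053, 1.613, -0, 1.476, -0.119], TCP at [0.204, 0.591, 0.231] pointing down, gripper open.
Joint ranges: [-3.01, 3.01], [-1.01, 2.22], [0.06, 2.58], [-1.02, 4.17], [0.09, 2.62], [-3.14, 3.14]. Speed limits (rad/s): [2.57, 2.57, 3.14, 3.14, 3.14, 3.14].

### API

Orientations are given as a unit quaternion [w, x, y, z].
In Python, from plant import manip gives the robot as it stands.
- The arm moves only by the shell command python3 -m crank 'ROWS' [OPENING]. ROWS is JSON, a list of rows, each an object of numbers: "x", "y", "z": the shift along the tool's x, y, z in cm; "turn": the turn about the tool's z in rad. In form: [{"x": .., "y": .., "z": .., "turn": ..}, ...]. A call has 1 to 5 rows; each row shifts and turns the commanded pose from where the row before left it, along the tool's axes as they then stand; what a row does not reach is not made up. A row lasts 1/10 s, in which the tool goes at most 50 mm and 8.59 degrees, less where a joint would pass 70% of its speed; a pose out of reach is approached as far as the arm can. A call with a gripper value outside its range is refused whole. OPENING is the opening in per cent of the stroke, from 0 (shut) to 100 (fully open), set as the call begins (- or left out, the last holds). The fingers move at their own pace and stop on an object; the grip force is fixed at half the most. Time passes only in rows, so rows that do not move let the fingers close. It gives the time, the measured TCP pose, the force, the opening and the grip force at its end, in the units of the state.
- manip.state(): the state, without advancing time (a new reading comes with each control period).
- manip.grab_frame(name): name is "scene" or "top" or "wrist"; returns (picture, depth): 384x512x3 uint8, red, green, blue; 384x512 float32, m along the optical axis (not along the pixel's ray), 0 where there is no reading.
- manip.camera_model(name): a dict with "mtx" (3x3 intrinsics, pixels), "world_to_cam" (4x4, takes a point from world to camera coordinates). Camera axes: x right, y down, z forward; pixel columns grow to the right and rows downward; lengths in m; the calibration is good to about 2 mm. The wrist camera is an equidistant fisheye: a pixel r from the principal point sees the ray r / f radians off the axis. A picture is of the moment at which its call begins: read the wrist's pose just before it. camera_model takes no time and is no camera call; for the wrist camera it gives the pose at the moment of the call.
- manip.job_done(): hands the job in; it is judged then, once.
The state is a dict: "time": time; "joint_pos": joint angles; "joint_vel": joint speeds; "joint_efforts": joint torques, N m; "tool_pos": TCP position; "tool_rot": TCP orientation; "contact_force": force on the tool from outside, world axes, zero at the start; "ft_torque": the same for the moment, N m; "gripper_width": opening from 0.0 (shut) to 1.0 (fully open); "grasp_force": force on a finger pad.
Only numpy, scipy, OpenCV 4.12 (cv2) and the standard library are available. Lean on these libraries where they do the work, as an engineer would, in place of code of your own. Each camera call takes 0.05 s, during which the arm holds its last target. There are 200 camera calls.

### The job

Get the test box ready for high voltage: first push the loose terminal off the landing strip of the box so that it drops into the catch tray below. Then take the hook rod by its handle, pass its toe well through the ring eye of the raised flap and with it draw the flap down, without slamming and with the gripper kept off the flap, until it is fully shut. Finally unhook the rod and lay it gently flat on the bench, leaving all the other loose things where they are.

Things in the scene. Friction and masses are not known exactly. Their poses are not given: they have to be found in the camera images.
- test_box: Fixed grey metal box, 190 (its x) x 170 (y) x 105 mm high, open on top. Origin: centre of underside, z up. Its front looks along -x (about the robot's right), +y about to the robot. The front 44 mm of its top is a flat landing strip, height 105 mm; behind it an open pit. A catch tray 120 x 160 mm, walls 45 mm high, 3 mm thick, is fixed to the front (x -215 to -95, y -80 to 80 mm).
- tray (a point): Centre of the catch tray's inner floor, 3 mm above the bench, at (-155, 0, 3) mm in the box frame.
- flap (a joint): Angle of the aluminium flap (190 x 170 x 4 mm) on the box, rad: 0 = shut, flat on the box, free edge over the front; it grows as the free edge rises: 1.57 upright, up to 1.95 leaning back. Hinge friction (0.22 N m, more than its weight) keeps it at any angle, so it must be drawn down all the way; the pull at the eye is 0.5 to 2 N.
- hinge (a point): Middle of the hinge axis, along the box's y, at (95, 0, 106) mm in the box frame.
- eye (a point): Centre of the steel ring eye at the middle of the flap's free edge, 211 mm from the hinge axis (21 mm beyond the edge). Its hole runs along the box's y; 28 mm in diameter, wire 7 mm thick. With the flap at angle a the eye is in the box frame at x = 95 - 211 cos a + 1.5 sin a, y = 0, z = 106 + 211 sin a + 1.5 cos a mm.
- rod: Hook rod lying flat on the bench, 0.18 kg. Origin: underside of the handle at the grip point; x runs along the rod to the hook, z up. Black handle 18 mm wide (y), 24 mm high, x -90 to 45 mm; grey round shank 10 mm thick on to x = 200 mm, axis 12 mm above the origin; there a level steel toe 8 mm thick bends off square along -y, its tip 44 mm from the shank's axis.
- toe (a point): Middle of the rod's toe, at (200, -24, 12) mm in the rod frame. The rod is hooked when this point is within 20 mm of the eye's centre with the toe through the hole.
- scrap_terminal: Small loose black terminal block with red levers, 50 (its x) x 20 (its y) x 22 mm, 30 g, lying on the landing strip of the box, its length roughly along the strip; it blocks the flap. Origin: centre of its underside.
- reel: Bystander: reel of solder, 66 mm across, 34 mm high, standing beside the rod. Origin: centre of its underside.
- tape: Bystander: roll of orange tape, 60 mm across, 19 mm high, lying beside the rod's handle. Origin: centre of its underside.
- tin: Bystander: grey parts tin, 71 x 118 x 28 mm. Origin: centre of its underside.
- meter: Bystander: multimeter, 148 x 70 x 45 mm. Origin: centre of its underside.
- log: Bystander: purple notebook, 148 x 109 x 14 mm. Origin: centre of its underside.
- caliper: Bystander: caliper, 55 x 203 x 16 mm. Origin: centre of its underside.
- panel: The aluminium plate of the flap, 190 x 170 x 4 mm, which the gripper must not touch. It turns with the flap; origin on the hinge axis, its -x runs along the plate to the free edge, z out of its outer face.
- lamp: Bystander: inset lamp with a flat grey disc, 180 mm across, 67 mm high. Origin: centre of its underside.

How it is judged:
By the outcome, as a careful person would: the job done as asked, in the order asked, and still so for the second after the job is handed in, with the robot touching nothing.
It also fails if it takes over 72 s, if anything falls off the work surface, if the arm or the gripper's body presses on something with over 40 N, if the wrist force passes 120 N, or if a joint passes its speed limit or range.

## Working session

There is one attempt and no reset: what is moved stays moved. The work goes in short steps, Python scripts to look and compute and a shell command to move; the robot and the scene stay as the last step left them, time stands still between calls to the robot, and variables do not carry over. Pictures are saved under pics/ and viewed, at most 12 in all, crops included, and the job is handed in when it is done.

```bash
ls; mkdir -p pics
cat > h.py <<'E'
import numpy as np,cv2
from plant import manip
def grab(n,save=None):
    m=manip.camera_model(n);im,d=manip.grab_frame(n)
    np.savez(f'{n}.npz',im=im,d=d,K=m['mtx'],T=m['world_to_cam'])
    if save: cv2.imwrite('pics/'+save,cv2.cvtColor(im,cv2.COLOR_RGB2BGR))
    return im,d,np.array(m['mtx']),np.array(m['world_to_cam'])
def load(n):
    f=np.load(f'{n}.npz');return f['im'],f['d'],f['K'],f['T']
def ray(u,v,K,T,fish=False):
    a=np.array([(u-K[0,2])/K[0,0],(v-K[1,2])/K[1,1],1.])
    if fish:
        r=np.hypot(a[0],a[1]); a=np.array([*(a[:2]*(np.sin(r)/max(r,1e-9))),np.cos(r)])
    R=T[:3,:3];return -R.T@T[:3,3],R.T@a
def plane(u,v,z,K,T,fish=False):
    o,d=ray(u,v,K,T,fish);return o+d*(z-o[2])/d[2]
def cloud(d,K,T):
    v,u=np.indices(d.shape);p=np.stack([(u-K[0,2])/K[0,0]*d,(v-K[1,2])/K[1,1]*d,d],-1)
    return (p-T[:3,3])@T[:3,:3]
E
python3 - <<'E'
from h import *
s=manip.state();print(s['tool_pos'],s['tool_rot'],s['time'],manip.grip_point_offset)
for n in('scene','top'):
    im,d,K,T=grab(n,n+'0.png');print(n,K.tolist(),(-T[:3,:3].T@T[:3,3]).round(3))
E
```

```text
pics
[0.2039182  0.59014279 0.23003832] [-2.87253687e-04  1.65627540e-01  9.86187823e-01 -1.00659627e-03] 0.0 0.0187
scene [[368.79380927072737, 0.0, 256.293860064419], [0.0, 368.79380927072737, 194.0932105235515], [0.0, 0.0, 1.0]] [-0.033  1.195  0.699]
top [[396.28527135923605, 0.0, 260.16410427992054], [0.0, 396.28527135923605, 191.54446409401322], [0.0, 0.0, 1.0]] [0.39  0.053 1.382]
```

View pics/scene0.png

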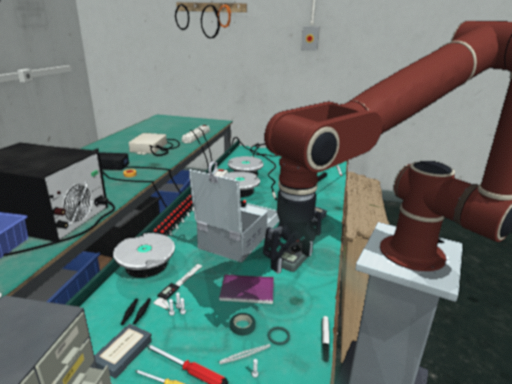

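View pics/top0.png

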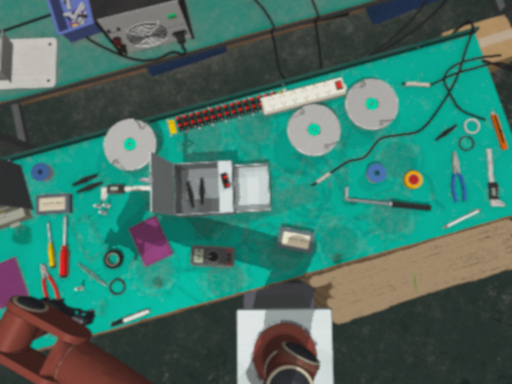

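Run:
```python
from h import *
im,d,K,T=load('top');P=cloud(d,K,T)
def rect(mask,name,z=None):
    pts=P[mask];q=(pts[:,:2]*1000).astype(np.float32)
    r=cv2.minAreaRect(q);print(name,mask.sum(),'c',np.round(r[0],1),'size',np.round(r[1],1),'ang',round(r[2],1),'z',np.percentile(pts[:,2],[5,50,95]).round(4))
v,u=np.indices(d.shape);ok=d>0
def win(a,b,c,e): return ok&(u>=a)&(u<=b)&(v>=c)&(v<=e)
z=P[...,2]
w=win(170,290,145,230)
print('bench z',np.median(z[win(270,290,240,250)]))
rect(w&(u>215)&(u<240)&(z>.095)&(z<.112),'strip')
rect(w&(u>210)&(u<240)&(z>.116)&(z<.14),'term')
rect(w&(u>232)&(z>.035)&(z<.055),'trayrim')
rect(win(130,175,140,225)&(z>.14),'flap')
hsv=cv2.cvtColor(im,cv2.COLOR_RGB2HSV)
for n,b in dict(rod=(340,436,182,216),reel=(362,390,158,185),tape=(398,428,168,192)).items():
    m=win(*b);rect(m&(z>.006),n)
m=win(336,440,182,216)&(z>.006);black=m&(im.max(2)<60)
rect(black,'handle');rect(m&~(im.max(2)<60)&(u<390),'shank+toe')
c=im[140:240,90:300];cv2.imwrite('pics/a.png',cv2.cvtColor(np.vstack([cv2.resize(c,None,fx=3,fy=3,interpolation=2),cv2.resize(im[150:240,310:520],None,fx=3,fy=3,interpolation=2)]),cv2.COLOR_RGB2BGR))
```

```text
bench z 0.007821877271642096
strip 631 c [559.  190.6] size [170.1  55. ] ang 0.4 z [0.1012 0.1059 0.1102]
term 74 c [571.8 186.6] size [37.1 20.6] ang 17.6 z [0.119  0.1238 0.1301]
trayrim 182 c [531.   87.3] size [224.4 166.2] ang 2.4 z [0.0372 0.0452 0.0503]
flap 1208 c [550.7 376.4] size [170.1  38.2] ang 2.7 z [0.1492 0.2329 0.2985]
rod 923 c [ 519.6 -367. ] size [335.2 118.6] ang 89.4 z [0.0062 0.0124 0.0268]
reel 362 c [ 616.4 -329.2] size [98.6 96.2] ang 88.3 z [0.0066 0.0334 0.0391]
tape 337 c [ 584.  -456.4] size [103.6  84.8] ang 87.0 z [0.0064 0.0174 0.0233]
handle 133 c [ 494.1 -437.6] size [122.9  13.5] ang 82.3 z [0.0206 0.0251 0.0292]
shank+toe 417 c [ 520.6 -278.3] size [185.6 118.6] ang 89.3 z [0.0061 0.0087 0.0204]Traceback (most recent call last):
  File "<stdin>", line 20, in <module>
    return _nx.concatenate(arrs, 0, dtype=dtype, casting=casting)
           ~~~~~~~~~~~~~~~^^^^^^^^^^^^^^^^^^^^^^^^^^^^^^^^^^^^^^^
ValueError: all the input array dimensions except for the concatenation axis must match exactly, but along dimension 1, the array at index 0 has size 630 and the array at index 1 has size 606
```

Run:
```python
from h import *
im,d,K,T=load('top');P=cloud(d,K,T);z=P[...,2];v,u=np.indices(d.shape);ok=d>0
c=im[145:235,90:300];cv2.imwrite('pics/a.png',cv2.cvtColor(np.vstack([cv2.resize(c,None,fx=3.3,fy=3.3,interpolation=2),cv2.resize(im[150:230,310:520],None,fx=3.3,fy=3.3,interpolation=2)]),cv2.COLOR_RGB2BGR))
im2,d2,K2,T2=load('scene');P2=cloud(d2,K2,T2)
m=(d2>0)&(P2[...,2]>.15)&(P2[...,2]<.33)&(P2[...,1]>.30)&(P2[...,1]<.45)&(P2[...,0]>.44)&(P2[...,0]<.65)
q=P2[m];c=q.mean(0);n=np.linalg.svd(q-c)[2][2];print('flap scene',m.sum(),c,n,q.min(0),q.max(0))
```

```text
Traceback (most recent call last):
ValueError: all the input array dimensions except for the concatenation axis must match exactly, but along dimension 1, the array at index 0 has size 693 and the array at index 1 has size 667
```

Image is 512 wide; slice clipped.

Run:
```python
from h import *
im,d,K,T=load('top')
R=lambda c:cv2.resize(c,None,fx=3.3,fy=3.3,interpolation=2)
cv2.imwrite('pics/a.png',cv2.cvtColor(np.vstack([R(im[145:235,90:290]),R(im[150:230,300:500])]),cv2.COLOR_RGB2BGR))
im2,d2,K2,T2=load('scene');P2=cloud(d2,K2,T2)
m=(d2>0)&(P2[...,2]>.15)&(P2[...,2]<.33)&(P2[...,1]>.30)&(P2[...,1]<.45)&(P2[...,0]>.44)&(P2[...,0]<.65)
q=P2[m];c=q.mean(0);n=np.linalg.svd(q-c)[2][2];print('flap scene',m.sum(),c,n,q.min(0),q.max(0))
```

```text
flap scene 2049 [0.54690672 0.37192825 0.22729921] [-0.03900623  0.99363537 -0.10567527] [0.46338204 0.35515854 0.15011781] [0.63327743 0.39948801 0.32981475]
```

View pics/a.png

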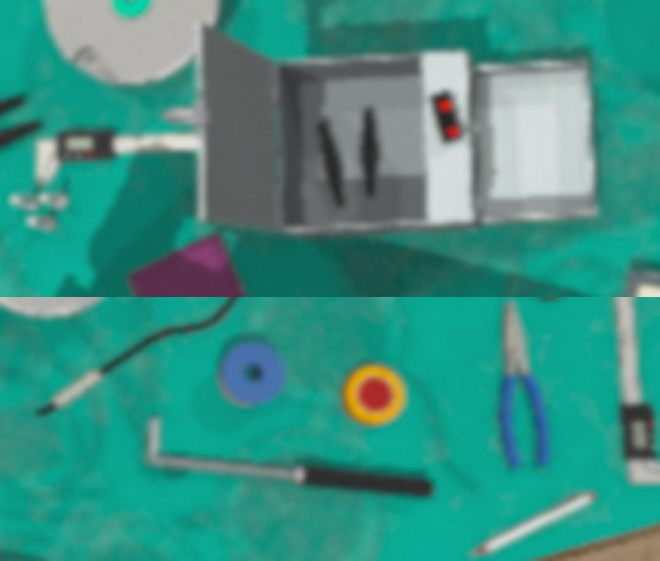

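The scene view shows the box with its flap raised at (218,215). The top view crop shows the strip's front edge at crop x≈472, the terminal at (447,117), the flap's eye at (180,115), and in the lower part the rod with its elbow at (152,462), toe tip at (153,418) and handle end at (433,488).

Run:
```python
from h import *
im,d,K,T=load('top')
A=lambda x,y:(90+(x+.5)/3.3-.5,145+(y+.5)/3.3-.5)
B=lambda x,y:(300+(x+.5)/3.3-.5,150+(y-297+.5)/3.3-.5)
def c(n,p,z): print(n,(plane(*p,z,K,T)[:2]*1000).round(1))
for n,x,y,z in [('strip front far',468,52,.105),('strip front near',474,222,.105),('strip rear far',421,56,.105),('strip rear near',426,224,.105),('tray far',592,62,.045),('tray near',597,213,.045),('term',447,116,.127),('hinge near',284,229,.105),('hinge far',276,64,.105),('flap top far',203,25,.295),('flap top near',200,220,.295),('eye tip',164,115,.335)]: c(n,A(x,y),z)
for n,x,y,z in [('elbow',153,462,.012),('toetip',153,418,.016),('hand start',305,474,.024),('hand end',432,488,.024),('tape',375,395,.019),('reel',253,373,.034)]: c(n,B(x,y),z)
# terminal by red levers: two-view triangulation
im2,d2,K2,T2=load('scene')
def red(im,box):
    h=cv2.cvtColor(im,cv2.COLOR_RGB2HSV);m=(((h[...,0]<8)|(h[...,0]>172))&(h[...,1]>150)&(h[...,2]>80))
    v,u=np.nonzero(m[box[2]:box[3],box[0]:box[1]]);return u.mean()+box[0],v.mean()+box[2],len(u)
a=red(im,(210,240,155,200));b=red(im2,(225,285,190,250));print(a,b)
if b[2]>2:
    print((cv2.triangulatePoints(K@T[:3],K2@T2[:3],np.array(a[:2]),np.array(b[:2]))).T)
s=manip.state();print(s['time'])
```

```text
strip front far [643.1 167.5]
strip front near [474.  161.9]
strip rear far [639.7 214.3]
strip rear near [472.6 208.9]
tray far [642.7  44.1]
tray near [485.8  40.9]
term [575.8 186. ]
hinge near [469.2 348.4]
hinge far [633.5 358.8]
flap top far [631.8 376.1]
flap top near [465.7 375. ]
eye tip [548.7 394.5]
elbow [ 518.3 -220.6]
toetip [ 564.3 -221.4]
hand start [ 502.9 -374.5]
hand end [ 486.9 -504.1]
tape [ 585.3 -452.9]
reel [ 607.8 -322.8]
(np.float64(225.20833333333334), np.float64(180.125), 24) (np.float64(243.5), np.float64(201.5), 4)
[[0.48580667 0.15632253 0.10540128 0.85349031]]
0.1
```

```bash
python3 -m crank '[{"turn":0.15},{"turn":0.15},{"turn":0.15},{"turn":0.15},{"turn":0.15}]' 0
python3 -m crank '[{"turn":0.15},{"turn":0.15},{"turn":0.15},{"x":-2.5,"y":1},{"x":-3,"y":1.4}]'
python3 -m crank '[{"x":-3,"y":1.4},{"x":-3,"y":1.4},{"x":-3,"y":1.4},{"x":-3,"y":1.4},{"x":-3,"y":1.4}]'
python3 -m crank '[{"x":-3,"y":1.4},{"x":-3,"y":1.4},{"x":-2,"y":1.4},{},{}]'
cat > st.py <<'E'
from plant import manip
import numpy as np
s=manip.state();w,x,y,z=s['tool_rot']
print('t',round(s['time'],2),'tcp',np.round(s['tool_pos'],4),'yaw',round(float(np.degrees(np.arctan2(2*(x*y+w*z),1-2*(y*y+z*z)))),2),'F',np.round(s['contact_force'],1),'w',round(s['gripper_width'],3),'g',s['grasp_force'],'j',np.round(s['joint_pos'],2))
E
python3 st.py
```

```text
t 0.1 tcp [0.2039 0.5902 0.2302] yaw 160.93 F [ 0.2  0.2 -0.1] w 0.998 g 0.0 j [ 1.12  0.05  1.61  0.    1.48 -0.12]schema error: expected keys x, y, z, turn
schema error: expected keys x, y, z, turn
schema error: expected keys x, y, z, turn
schema error: expected keys x, y, z, turn
```

```bash
python3 -m crank '[{"x":0,"y":0,"z":0,"turn":0.15},{"x":0,"y":0,"z":0,"turn":0.15},{"x":0,"y":0,"z":0,"turn":0.15},{"x":0,"y":0,"z":0,"turn":0.15},{"x":0,"y":0,"z":0,"turn":0.15}]' 0
python3 -m crank '[{"x":0,"y":0,"z":0,"turn":0.15},{"x":0,"y":0,"z":0,"turn":0.15},{"x":0,"y":0,"z":0,"turn":0.15},{"x":-2.5,"y":1,"z":0,"turn":0},{"x":-3,"y":1.4,"z":0,"turn":0}]'
python3 -m crank '[{"x":-3,"y":1.4,"z":0,"turn":0},{"x":-3,"y":1.4,"z":0,"turn":0},{"x":-3,"y":1.4,"z":0,"turn":0},{"x":-3,"y":1.4,"z":0,"turn":0},{"x":-3,"y":1.4,"z":0,"turn":0}]'
python3 -m crank '[{"x":-3,"y":1.4,"z":0,"turn":0},{"x":-3,"y":1.4,"z":0,"turn":0},{"x":-2,"y":1.4,"z":0,"turn":0},{"x":0,"y":0,"z":0,"turn":0},{"x":0,"y":0,"z":0,"turn":0}]'
python3 st.py
```

```text
time: 0.6
tool_pos: [0.204, 0.5903, 0.2305]
tool_rot: [0.0, 0.518, 0.855, -0.001]
contact_force: [0.8, -0.1, -0.5]
gripper_width: 0.146
grasp_force: 0.0
time: 1.1
tool_pos: [0.2298, 0.5362, 0.2305]
tool_rot: [0.0, 0.693, 0.721, -0.001]
contact_force: [0.2, -0.7, -1.2]
gripper_width: -0.004
grasp_force: 0.0
time: 1.6
tool_pos: [0.3061, 0.388, 0.2308]
tool_rot: [0.0, 0.693, 0.72, -0.0]
contact_force: [-0.1, 0.3, -0.1]
gripper_width: -0.002
grasp_force: 0.0
time: 2.1
tool_pos: [0.3508, 0.3109, 0.231]
tool_rot: [-0.0, 0.694, 0.72, -0.0]
contact_force: [0.2, 0.3, 1.3]
gripper_width: 0.003
grasp_force: 0.0
t 2.1 tcp [0.3508 0.3109 0.231 ] yaw 92.11 F [0.2 0.3 1.3] w 0.003 g 0.0 j [ 0.57 -0.34  1.96  0.    1.51  0.53]
```

```bash
python3 -m crank '[{"x":-3,"y":2,"z":0,"turn":0},{"x":-3,"y":3.5,"z":0,"turn":0},{"x":-2,"y":4,"z":0,"turn":0},{"x":0,"y":4,"z":0,"turn":0},{"x":0,"y":4,"z":0,"turn":0}]'
python3 -m crank '[{"x":0,"y":4.3,"z":0,"turn":0},{"x":0,"y":0,"z":0,"turn":0},{"x":0,"y":0,"z":0,"turn":0}]'
python3 st.py; python3 -c "
from h import *
im,d,K,T=grab('wrist','w1.png');print(K,(-T[:3,:3].T@T[:3,3]).round(3),T[:3,:3].round(2))"
```

```text
time: 2.6
tool_pos: [0.5299, 0.2384, 0.231]
tool_rot: [-0.0, 0.693, 0.721, 0.0]
contact_force: [-0.2, -0.1, 0.7]
gripper_width: 0.0
grasp_force: 0.0
time: 2.9
tool_pos: [0.5715, 0.2404, 0.2299]
tool_rot: [-0.001, 0.693, 0.721, -0.001]
contact_force: [-0.6, 0.2, -0.3]
gripper_width: 0.002
grasp_force: 0.0
t 2.9 tcp [0.5715 0.2404 0.2299] yaw 92.23 F [-0.6  0.2 -0.3] w 0.002 g 0.0 j [0.28 0.04 1.62 0.   1.48 0.24]
[[297.31863964   0.         257.18307921]
 [  0.         297.31863964 190.9315474 ]
 [  0.           0.           1.        ]] [0.57  0.313 0.371] [[ 1.    0.04 -0.  ]
 [ 0.04 -0.96  0.29]
 [ 0.01 -0.29 -0.96]]
```

View pics/w1.png

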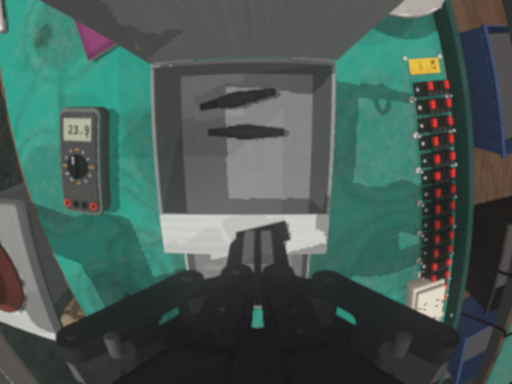

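The wrist view shows the strip's rear edge at row 214 from col 163 to 328, its front edge at row ~252, and the terminal's top behind the fingers at about (235–292, 222–240).

Run:
```python
from h import *
im,d,K,T=load('wrist')
for n,u,v,z in [('rear near',162,214,.105),('rear far',329,214,.105),('front near',164,254,.105),('front far',327,254,.105),('back wall near',152,62,.105),('back far',335,62,.105),('term cornerR',288,221,.127),('term cornerL',236,234,.127),('r',292,240,.12)]:
    print(n,(plane(u,v,z,K,T,True)*1000).round(1))
```

```text
rear near [479.5 205.5 105. ]
rear far [644.1 212.6 105. ]
front near [477.9 160.1 105. ]
front far [647.9 168.1 105. ]
back wall near [472.4 352.1 105. ]
back far [637.7 356.3 105. ]
term cornerR [601.3 213.1 127. ]
term cornerL [555.3 198.5 127. ]
r [607.5 191.  120. ]
```

```bash
python3 -m crank '[{"x":0,"y":0.6,"z":3.5,"turn":0},{"x":0,"y":0,"z":3.5,"turn":0},{"x":0,"y":0,"z":3,"turn":0},{"x":0,"y":0,"z":1.6,"turn":0},{"x":0,"y":0,"z":0,"turn":0}]'
python3 -m crank '[{"x":-1,"y":0,"z":0,"turn":0},{"x":-1,"y":0,"z":0,"turn":0},{"x":-1,"y":0,"z":0,"turn":0},{"x":-1,"y":0,"z":0,"turn":0},{"x":-1,"y":0,"z":0,"turn":0}]'
python3 -m crank '[{"x":-1,"y":0,"z":0,"turn":0},{"x":-1,"y":0,"z":0,"turn":0},{"x":-1,"y":0,"z":0,"turn":0},{"x":-1,"y":0,"z":0,"turn":0},{"x":-1,"y":0,"z":0,"turn":0}]'
python3 -m crank '[{"x":0,"y":0,"z":-1,"turn":0},{"x":0,"y":0,"z":-3,"turn":0},{"x":-1,"y":-4,"z":-3,"turn":0},{"x":-3,"y":-4,"z":-1,"turn":0},{"x":-4,"y":-3,"z":0,"turn":0}]'
python3 -m crank '[{"x":-4,"y":-1,"z":0,"turn":0},{"x":-4,"y":-1,"z":0,"turn":0},{"x":-4,"y":0,"z":0,"turn":0},{"x":-4,"y":0,"z":0,"turn":0},{"x":-4,"y":0,"z":0,"turn":0}]' 100
python3 st.py; python3 -c "
from h import *
im,d,K,T=grab('top')
cv2.imwrite('pics/t1.png',cv2.cvtColor(cv2.resize(im[120:260,130:460],None,fx=2.4,fy=2.4,interpolation=2),cv2.COLOR_RGB2BGR))"
```

```text
time: 3.45
tool_pos: [0.5751, 0.2397, 0.1128]
tool_rot: [-0.001, 0.693, 0.721, -0.002]
contact_force: [-0.3, 0.1, 0.2]
gripper_width: 0.001
grasp_force: 0.0
time: 3.95
tool_pos: [0.5802, 0.1886, 0.1161]
tool_rot: [0.0, 0.694, 0.72, 0.001]
contact_force: [-0.2, 0.3, -0.1]
gripper_width: -0.002
grasp_force: 0.1
time: 4.45
tool_pos: [0.5816, 0.1388, 0.1152]
tool_rot: [-0.0, 0.694, 0.72, -0.0]
contact_force: [0.8, -0.0, -0.5]
gripper_width: -0.004
grasp_force: 0.0
time: 4.95
tool_pos: [0.4763, 0.0569, 0.198]
tool_rot: [0.002, 0.692, 0.722, 0.002]
contact_force: [0.5, -1.0, -0.3]
gripper_width: 0.002
grasp_force: 0.0
time: 5.45
tool_pos: [0.4639, -0.1457, 0.1958]
tool_rot: [0.001, 0.693, 0.72, 0.001]
contact_force: [0.8, 0.2, 1.0]
gripper_width: 0.849
grasp_force: 0.0
t 5.45 tcp [ 0.4639 -0.1457  0.1958] yaw 92.19 F [0.8 0.2 1. ] w 0.849 g 0.0 j [-0.46 -0.27  1.97  0.    1.44 -0.5 ]
```

View pics/t1.png

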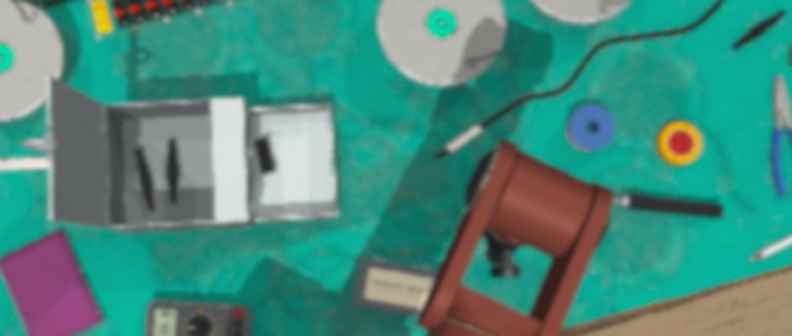

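The terminal lies in the tray (264,155 in the crop). Next is the rod.

```bash
python3 -m crank '[{"x":-4,"y":0.4,"z":0,"turn":-0.07},{"x":-4,"y":0.4,"z":0,"turn":0},{"x":-4,"y":0.4,"z":0,"turn":0},{"x":-4,"y":0.4,"z":0,"turn":0},{"x":-4,"y":0.4,"z":0,"turn":0}]' 45
python3 -m crank '[{"x":-4,"y":0,"z":2,"turn":0},{"x":-2,"y":0,"z":2,"turn":0},{"x":0,"y":0,"z":0,"turn":0},{"x":0,"y":0,"z":0,"turn":0}]'
python3 st.py; python3 -c "
from h import *
im,d,K,T=grab('wrist','w2.png');"
```

```text
time: 6.0
tool_pos: [0.5031, -0.3428, 0.1954]
tool_rot: [0.0, 0.668, 0.744, 0.0]
contact_force: [0.5, 0.9, 0.8]
gripper_width: 0.45
grasp_force: 0.0
time: 6.4
tool_pos: [0.509, -0.4004, 0.1545]
tool_rot: [-0.001, 0.668, 0.744, 0.0]
contact_force: [0.4, 0.5, 0.1]
gripper_width: 0.45
grasp_force: 0.0
t 6.4 tcp [ 0.509  -0.4004  0.1545] yaw 96.18 F [0.4 0.5 0.1] w 0.45 g 0.0 j [-0.78  0.16  1.63  0.    1.35 -0.89]
```

View pics/w2.png

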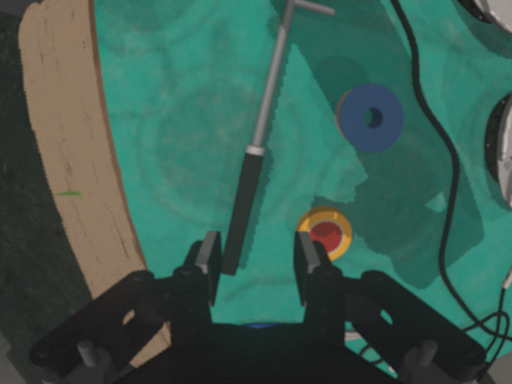

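The wrist view shows the rod: collar at (255,150), handle's end at (231,272), elbow at (291,6); tape at (325,233), reel at (371,118).

Run:
```python
from h import *
im,d,K,T=load('wrist')
P={}
for n,u,v,z in [('hand start',254,154,.024),('hand end',231,268,.024),('elbow',290,5,.012),('toetip',332,12,.012),('tape',326,230,.019),('reel',371,115,.034)]:
    P[n]=plane(u,v,z,K,T,True)*1000;print(n,P[n].round(1))
dd=P['hand start']-P['hand end'];print(np.hypot(*dd[:2]),np.degrees(np.arctan2(dd[1],dd[0])))
dd=P['elbow']-P['hand end'];print(np.hypot(*dd[:2]),np.degrees(np.arctan2(dd[1],dd[0])))
# height of the collar from two views
o1,r1=ray(254,154,K,T,True)
f=load('top');im0=f[0]
o2,r2=ray(300+305.5/3.3-.5,150+177.5/3.3-.5,f[2],f[3])
t=np.linalg.lstsq(np.stack([r1,-r2],1),o2-o1,rcond=None)[0];print('collar',o1+r1*t[0],o2+r2*t[1])
```

```text
hand start [ 504.7 -374.    24. ]
hand end [ 493.1 -497.    24. ]
elbow [ 522.8 -226.3   12. ]
toetip [ 563.9 -226.2   12. ]
tape [ 587.1 -444.8   19. ]
reel [ 606.6 -322.8   34. ]
123.60850929002663 84.61570283513574
272.36330437196574 83.72914460109504
collar [ 0.50469217 -0.37434456  0.02173972] [ 0.50304295 -0.37519907  0.02187094]
```

```bash
python3 -m crank '[{"x":-0.6,"y":-0.9,"z":3,"turn":0},{"x":0,"y":0,"z":3,"turn":0},{"x":0,"y":0,"z":3,"turn":0},{"x":0,"y":0,"z":2.5,"turn":0},{"x":0,"y":0,"z":1.5,"turn":0}]'
python3 -m crank '[{"x":0,"y":0,"z":1,"turn":0},{"x":0,"y":0,"z":0.8,"turn":0},{"x":0,"y":0,"z":0,"turn":0},{"x":0,"y":0,"z":0,"turn":0}]'
python3 -m crank '[{"x":0,"y":0,"z":0,"turn":0},{"x":0,"y":0,"z":0,"turn":0},{"x":0,"y":0,"z":0,"turn":0},{"x":0,"y":0,"z":0,"turn":0},{"x":0,"y":0,"z":0,"turn":0}]' 0
python3 st.py
```

```text
time: 6.95
tool_pos: [0.5008, -0.4063, 0.024]
tool_rot: [-0.0, 0.667, 0.745, 0.0]
contact_force: [0.4, 0.4, 0.4]
gripper_width: 0.452
grasp_force: 0.0
time: 7.35
tool_pos: [0.5013, -0.4085, 0.0077]
tool_rot: [0.001, 0.668, 0.744, -0.0]
contact_force: [0.6, 0.3, 0.1]
gripper_width: 0.447
grasp_force: 0.0
time: 7.85
tool_pos: [0.5015, -0.4089, 0.0081]
tool_rot: [0.001, 0.668, 0.744, -0.0]
contact_force: [0.1, 0.1, 5.3]
gripper_width: 0.193
grasp_force: 60.5
t 7.85 tcp [ 0.5015 -0.4089  0.0081] yaw 96.18 F [0.1 0.1 5.3] w 0.193 g 60.51525950431824 j [-0.8   0.33  1.7  -0.    1.11 -0.91]
```

```bash
python3 -m crank '[{"x":0,"y":0,"z":-0.5,"turn":0},{"x":0,"y":0,"z":-1.5,"turn":0},{"x":0,"y":0,"z":-3,"turn":0},{"x":0,"y":0,"z":-4,"turn":0.067},{"x":1,"y":0,"z":-4,"turn":0}]'
python3 -m crank '[{"x":2,"y":0,"z":-4,"turn":0},{"x":3.5,"y":0,"z":-3,"turn":0},{"x":4,"y":0,"z":-2,"turn":0},{"x":4,"y":0,"z":-2,"turn":0},{"x":4,"y":0,"z":-2,"turn":0}]'
python3 -m crank '[{"x":4,"y":0,"z":-2,"turn":0},{"x":4,"y":0,"z":-2,"turn":0},{"x":4,"y":-1,"z":-1,"turn":0},{"x":4,"y":-1,"z":0,"turn":0},{"x":4,"y":-1,"z":0,"turn":0}]'
python3 -m crank '[{"x":3,"y":-1,"z":0,"turn":0},{"x":3,"y":-1,"z":0,"turn":0},{"x":3,"y":0,"z":0,"turn":0},{"x":1.5,"y":0,"z":0,"turn":0},{"x":0,"y":0,"z":0,"turn":0}]'
python3 st.py
```

```text
time: 8.35
tool_pos: [0.4995, -0.398, 0.1376]
tool_rot: [-0.001, 0.693, 0.721, -0.0]
contact_force: [0.2, -0.2, -1.5]
gripper_width: 0.189
grasp_force: 59.6
time: 8.85
tool_pos: [0.4923, -0.2213, 0.2677]
tool_rot: [-0.0, 0.693, 0.721, 0.0]
contact_force: [0.1, -0.3, -1.9]
gripper_width: 0.188
grasp_force: 59.6
time: 9.35
tool_pos: [0.4539, -0.0229, 0.3175]
tool_rot: [0.0, 0.693, 0.721, 0.0]
contact_force: [0.4, -0.0, -2.0]
gripper_width: 0.189
grasp_force: 59.6
time: 9.85
tool_pos: [0.4298, 0.0811, 0.3168]
tool_rot: [-0.0, 0.691, 0.723, 0.0]
contact_force: [-0.8, 0.1, -0.6]
gripper_width: 0.191
grasp_force: 59.6
t 9.85 tcp [0.4298 0.0811 0.3168] yaw 92.54 F [-0.8  0.1 -0.6] w 0.191 g 59.5925635099411 j [ 0.02 -0.45  1.91  0.    1.69 -0.03]
```

```bash
python3 -m crank '[{"x":2,"y":0,"z":0,"turn":0},{"x":3,"y":0,"z":0,"turn":0},{"x":3,"y":0,"z":0,"turn":0},{"x":1.5,"y":0,"z":0,"turn":0},{"x":0,"y":0,"z":0,"turn":0}]'
python3 -m crank '[{"x":0,"y":0,"z":0,"turn":0},{"x":0,"y":0,"z":0,"turn":0}]'
python3 st.py; python3 -c "
from h import *
a=grab('wrist')[0];b=grab('scene')[0];grab('top')
b=cv2.resize(b[140:260,160:310],(400,320),interpolation=2)
o=np.zeros((384,800,3),np.uint8);o[:,:400]=a[:,60:460];o[:320,400:]=b
cv2.imwrite('pics/ws.png',cv2.cvtColor(o,cv2.COLOR_RGB2BGR))"
```

```text
time: 10.35
tool_pos: [0.4264, 0.175, 0.3165]
tool_rot: [-0.0, 0.692, 0.722, -0.0]
contact_force: [-0.7, -0.6, -0.4]
gripper_width: 0.191
grasp_force: 59.6
time: 10.55
tool_pos: [0.4268, 0.1734, 0.3165]
tool_rot: [0.0, 0.693, 0.721, -0.0]
contact_force: [-1.1, 0.6, -2.1]
gripper_width: 0.195
grasp_force: 59.6
t 10.55 tcp [0.4268 0.1734 0.3165] yaw 92.27 F [-1.1  0.6 -2.1] w 0.195 g 59.610777497291565 j [ 0.22 -0.39  1.86 -0.    1.67  0.18]
```

View pics/ws.png

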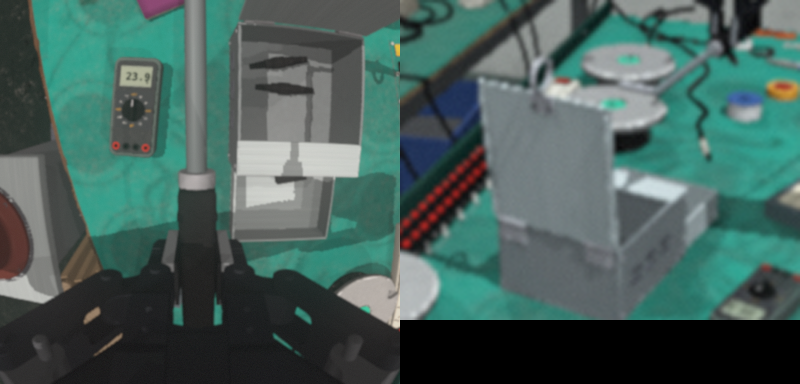

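The left half (wrist) shows only the shank at column ~197, the toe out of view. The right half (scene) shows the eye at crop (543,75) above the flap's edge and the rod's shank ending near (650,95).

```bash
python3 -c "
from h import *
a=load('scene')[0];b=load('top')[0]
o=np.hstack([cv2.resize(a[150:200,195:295],(400,200),interpolation=2),np.zeros((200,400,3),np.uint8)])
a4=cv2.resize(a[150:195,195:275],(800,450)[:2] and (400,225),interpolation=2)
x=cv2.resize(a[150:200,200:260],(396,330),interpolation=2);y=cv2.resize(b[145:220,120:210],(396,330),interpolation=2)
cv2.imwrite('pics/z.png',cv2.cvtColor(np.hstack([x,y]),cv2.COLOR_RGB2BGR))"
```

```text
(no output)
```

View pics/z.png

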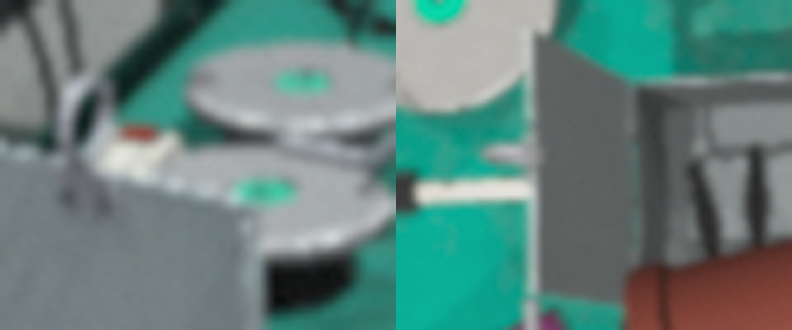

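Left (scene zoom): the ring spans rows 72–163 around column 87, centre ≈(87,118); a grey shape, the rod, runs at right (280–396, 140–190). Right (top zoom): the ring is seen edge-on from x 484 to 530 at row 155.

Run:
```python
from h import *
f,g=load('scene'),load('top')
a=(200+87/6.6-.5,150+118/6.6-.5);b=(120+111/4.4-.5,145+155/4.4-.5)
o1,r1=ray(*a,f[2],f[3]);o2,r2=ray(*b,g[2],g[3])
t=np.linalg.lstsq(np.stack([r1,-r2],1),o2-o1,rcond=None)[0];print('eye',o1+r1*t[0],o2+r2*t[1])
pr=lambda p,F:(lambda q:q[:2]/q[2])(F[2]@(F[3]@np.array([*p,1]))[:3])
for n,p in dict(eye=(.5525,.378,.316),toemid=(.443,.364,.3205),elbow=(.419,.364,.3205),tip=(.463,.364,.3205)).items():
    s=pr(p,f);q=pr(p,g);print(n,((s-[200,150]+.5)*6.6).round(),((q-[120,145]+.5)*4.4+[396,0]).round())
```

```text
eye [0.5470784  0.382788   0.31948449] [0.55008626 0.38447583 0.32046746]
eye [ 83. 120.] [520. 152.]
toemid [316. 150.] [536. 328.]
elbow [366. 161.] [535. 368.]
tip [275. 141.] [537. 295.]
```

```bash
python3 -m crank '[{"x":1.3,"y":0,"z":0.2,"turn":0},{"x":0,"y":2,"z":0,"turn":0},{"x":0,"y":2,"z":0,"turn":0},{"x":0,"y":2,"z":0,"turn":0},{"x":0,"y":1,"z":0,"turn":0}]'
python3 -m crank '[{"x":0,"y":0.6,"z":0,"turn":0},{"x":0,"y":0.6,"z":0,"turn":0},{"x":0,"y":0.6,"z":0,"turn":0},{"x":0,"y":0,"z":0,"turn":0}]'
python3 -m crank '[{"x":0,"y":0.6,"z":0,"turn":0},{"x":0,"y":0.6,"z":0,"turn":0},{"x":0,"y":0.6,"z":0,"turn":0},{"x":0,"y":0.3,"z":0,"turn":0},{"x":0,"y":0,"z":0,"turn":0}]'
python3 st.py; python3 -c "
from h import *
a=grab('scene')[0];b=grab('top')[0]
x=cv2.resize(a[150:200,195:255],(396,330),interpolation=2);y=cv2.resize(b[145:220,120:210],(396,330),interpolation=2)
cv2.imwrite('pics/z2.png',cv2.cvtColor(np.hstack([x,y]),cv2.COLOR_RGB2BGR))"
```

```text
time: 11.2
tool_pos: [0.4971, 0.1909, 0.314]
tool_rot: [-0.0, 0.693, 0.721, -0.0]
contact_force: [0.1, -0.1, -1.8]
gripper_width: 0.195
grasp_force: 59.6
time: 11.6
tool_pos: [0.5143, 0.1912, 0.3145]
tool_rot: [-0.0, 0.692, 0.721, 0.0]
contact_force: [0.3, 0.3, -2.9]
gripper_width: 0.187
grasp_force: 59.6
time: 12.1
tool_pos: [0.5355, 0.1919, 0.3144]
tool_rot: [-0.0, 0.693, 0.721, -0.0]
contact_force: [-0.4, 0.6, -1.9]
gripper_width: 0.195
grasp_force: 59.6
t 12.1 tcp [0.5355 0.1919 0.3144] yaw 92.34 F [-0.4  0.6 -1.9] w 0.195 g 59.58927512168884 j [ 0.21 -0.12  1.64 -0.    1.62  0.17]
```

View pics/z2.png

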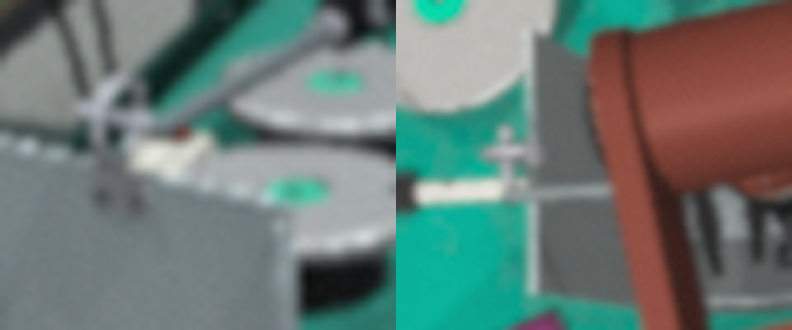

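The toe passes through the ring in both views: in the scene zoom the ring centre is at about (118,110) with the toe's tip out at (80,105), and in the top zoom the toe crosses the ring at (507,155). I'll work out the arc steps next.

Run:
```python
import numpy as np
A=np.r_[1.70,np.arange(1.65,.29,-.05),np.arange(.275,.07,-.025),np.arange(.06,-.061,-.012)]
X=-21.1*np.cos(A)+.15*np.sin(A);Z=21.1*np.sin(A)+.15*np.cos(A)
x=np.round(X-X[0],1);z=np.round(-(Z-Z[0]),1)
for i in range(1,len(A)): print(f'{A[i]:.2f}:{x[i]-x[i-1]:.1f},{z[i]-z[i-1]:.1f}',end='\n' if i%5==0 else '  ')
```

```text
1.65:-1.0,-0.1  1.60:-1.1,-0.1  1.55:-1.1,0.0  1.50:-1.0,0.0  1.45:-1.1,0.1
1.40:-1.0,0.2  1.35:-1.0,0.2  1.30:-1.1,0.2  1.25:-1.0,0.3  1.20:-1.0,0.4
1.15:-0.9,0.4  1.10:-1.0,0.4  1.05:-0.9,0.5  1.00:-0.9,0.6  0.95:-0.9,0.6
0.90:-0.9,0.6  0.85:-0.8,0.7  0.80:-0.8,0.7  0.75:-0.7,0.7  0.70:-0.7,0.8
0.65:-0.7,0.8  0.60:-0.6,0.9  0.55:-0.6,0.8  0.50:-0.5,1.0  0.45:-0.5,0.9
0.40:-0.4,0.9  0.35:-0.4,1.0  0.30:-0.4,1.0  0.28:-0.1,0.5  0.25:-0.2,0.5
0.22:-0.1,0.6  0.20:-0.1,0.5  0.17:-0.1,0.5  0.15:-0.1,0.5  0.12:-0.1,0.5
0.10:0.0,0.5  0.07:-0.1,0.6  0.06:0.0,0.3  0.05:0.0,0.2  0.04:0.0,0.3
0.02:-0.1,0.2  0.01:0.0,0.3  0.00:0.0,0.3  -0.01:0.0,0.2  -0.02:0.0,0.3
-0.04:0.0,0.2  -0.05:0.0,0.3  -0.06:0.1,0.2
```

```bash
python3 -m crank '[{"x":-1,"y":0,"z":-0.1,"turn":0},{"x":-1.1,"y":0,"z":-0.1,"turn":0},{"x":-1.1,"y":0,"z":0,"turn":0},{"x":-1,"y":0,"z":0,"turn":0},{"x":-1.1,"y":0,"z":0.1,"turn":0}]'
python3 -m crank '[{"x":-1,"y":0,"z":0.2,"turn":0},{"x":-1,"y":0,"z":0.2,"turn":0},{"x":-1.1,"y":0,"z":0.2,"turn":0},{"x":-1,"y":0,"z":0.3,"turn":0},{"x":-1,"y":0,"z":0.4,"turn":0}]'
python3 st.py; python3 -c "
from h import *
P=grab('scene');P2=cloud(P[1],P[2],P[3])
m=(P[1]>0)&(P2[...,2]>.14)&(P2[...,2]<.33)&(P2[...,1]>.2)&(P2[...,1]<.45)&(P2[...,0]>.48)&(P2[...,0]<.64)
q=P2[m];c=np.median(q,0);q=q[np.abs(q-c).max(1)<.08];n=np.linalg.svd(q-q.mean(0))[2][2];print(m.sum(),c,n,'a',np.arctan2(abs(n[1]),abs(n[2])))"
```

```text
time: 12.7
tool_pos: [0.5372, 0.1379, 0.3155]
tool_rot: [-0.0, 0.693, 0.721, 0.0]
contact_force: [-0.2, 1.1, -3.4]
gripper_width: 0.195
grasp_force: 59.5
time: 13.2
tool_pos: [0.5395, 0.0872, 0.3024]
tool_rot: [0.0, 0.692, 0.721, 0.0]
contact_force: [0.2, 1.2, -2.5]
gripper_width: 0.194
grasp_force: 59.6
t 13.2 tcp [0.5395 0.0872 0.3024] yaw 92.34 F [ 0.2  1.2 -2.5] w 0.194 g 59.575209617614746 j [ 0.02 -0.17  1.71  0.    1.6  -0.02]
2272 [0.55230985 0.32111447 0.21830927] [-0.04253759  0.94559929  0.32254076] a 1.2420751245274977
```

```bash
python3 -m crank '[{"x":-0.9,"y":0,"z":0.4,"turn":0},{"x":-1,"y":0,"z":0.4,"turn":0},{"x":-0.9,"y":0,"z":0.5,"turn":0},{"x":-0.9,"y":0,"z":0.6,"turn":0},{"x":-0.9,"y":0,"z":0.6,"turn":0}]'
python3 -m crank '[{"x":-0.9,"y":0,"z":0.6,"turn":0},{"x":-0.8,"y":0,"z":0.7,"turn":0},{"x":-0.8,"y":0,"z":0.7,"turn":0},{"x":-0.7,"y":0,"z":0.7,"turn":0},{"x":-0.7,"y":0,"z":0.8,"turn":0}]'
python3 -m crank '[{"x":-0.7,"y":0,"z":0.8,"turn":0},{"x":-0.6,"y":0,"z":0.9,"turn":0},{"x":-0.6,"y":0,"z":0.8,"turn":0},{"x":-0.5,"y":0,"z":1,"turn":0},{"x":-0.5,"y":0,"z":0.9,"turn":0}]'
python3 st.py; python3 -c "
from h import *
P=grab('scene');P2=cloud(P[1],P[2],P[3])
m=(P[1]>0)&(P2[...,2]>.13)&(P2[...,2]<.33)&(P2[...,1]>.2)&(P2[...,1]<.36)&(P2[...,0]>.48)&(P2[...,0]<.62)
q=P2[m];n=np.linalg.svd(q-q.mean(0))[2][2];print(m.sum(),n,'a',np.arctan2(abs(n[1]),abs(n[2])))"
```

```text
time: 13.75
tool_pos: [0.5413, 0.0413, 0.2771]
tool_rot: [0.0, 0.693, 0.721, 0.0]
contact_force: [-0.0, 0.6, -2.0]
gripper_width: 0.19
grasp_force: 59.6
time: 14.25
tool_pos: [0.5429, 0.0026, 0.242]
tool_rot: [0.0, 0.692, 0.721, 0.0]
contact_force: [-0.6, 1.2, -1.5]
gripper_width: 0.189
grasp_force: 59.6
time: 14.75
tool_pos: [0.544, -0.0263, 0.1977]
tool_rot: [-0.0, 0.693, 0.721, -0.0]
contact_force: [0.2, 0.5, -1.8]
gripper_width: 0.191
grasp_force: 59.6
t 14.75 tcp [ 0.544  -0.0263  0.1977] yaw 92.34 F [ 0.2  0.5 -1.8] w 0.191 g 59.62909519672394 j [-0.18 -0.12  1.83  0.    1.42 -0.23]
1306 [-0.0188447   0.48435557  0.87466826] a 0.5057247456404073
```

```bash
python3 -m crank '[{"x":-0.4,"y":0,"z":0.9,"turn":0},{"x":-0.4,"y":0,"z":1,"turn":0},{"x":-0.4,"y":0,"z":1,"turn":0},{"x":-0.1,"y":0,"z":0.5,"turn":0},{"x":-0.2,"y":0,"z":0.5,"turn":0}]'
python3 -m crank '[{"x":-0.1,"y":0,"z":0.6,"turn":0},{"x":-0.1,"y":0,"z":0.5,"turn":0},{"x":-0.1,"y":0,"z":0.5,"turn":0},{"x":-0.1,"y":0,"z":0.5,"turn":0},{"x":-0.1,"y":0,"z":0.5,"turn":0}]'
python3 -m crank '[{"x":0,"y":0,"z":0.5,"turn":0},{"x":-0.1,"y":0,"z":0.4,"turn":0},{"x":0,"y":0,"z":0.3,"turn":0},{"x":0,"y":0,"z":0.2,"turn":0},{"x":0,"y":0,"z":0.2,"turn":0}]'
python3 -m crank '[{"x":0,"y":0,"z":0.2,"turn":0},{"x":0,"y":0,"z":0.2,"turn":0},{"x":0,"y":0,"z":0.2,"turn":0},{"x":0,"y":0,"z":0.2,"turn":0},{"x":0,"y":0,"z":0.2,"turn":0}]'
python3 st.py
cat > fa.py <<'E'
from h import *
P=grab('scene');P2=cloud(P[1],P[2],P[3])
m=(P[1]>0)&(P2[...,2]>.095)&(P2[...,2]<.33)&(P2[...,1]>.22)&(P2[...,1]<.34)&(P2[...,0]>.49)&(P2[...,0]<.62)
q=P2[m];n=np.linalg.svd(q-q.mean(0))[2][2];n*=np.sign(n[2]);print(m.sum(),n,'a',np.arctan2(n[1],n[2]),q.mean(0))
m=(P[1]>0)&(P2[...,2]>.085)&(P2[...,2]<.2)&(P2[...,1]>.165)&(P2[...,1]<.185)&(P2[...,0]>.49)&(P2[...,0]<.62);print('front edge z',np.median(P2[m],0))
m=(P[1]>0)&(P2[...,2]>.085)&(P2[...,2]<.2)&(P2[...,1]>.325)&(P2[...,1]<.34)&(P2[...,0]>.49)&(P2[...,0]<.62);print('rear z',np.median(P2[m],0))
E
python3 fa.py
```

```text
time: 15.3
tool_pos: [0.5445, -0.0409, 0.1588]
tool_rot: [-0.0, 0.692, 0.721, -0.0]
contact_force: [0.2, 0.4, -1.8]
gripper_width: 0.193
grasp_force: 59.6
time: 15.8
tool_pos: [0.5449, -0.0458, 0.1332]
tool_rot: [0.0, 0.692, 0.721, 0.0]
contact_force: [-0.5, 1.0, -1.9]
gripper_width: 0.189
grasp_force: 59.6
time: 16.3
tool_pos: [0.5449, -0.0469, 0.1175]
tool_rot: [0.0, 0.692, 0.721, -0.0]
contact_force: [0.2, -0.7, -1.6]
gripper_width: 0.191
grasp_force: 59.6
time: 16.8
tool_pos: [0.545, -0.0469, 0.1074]
tool_rot: [0.0, 0.692, 0.721, 0.0]
contact_force: [0.7, -0.3, -1.8]
gripper_width: 0.194
grasp_force: 59.6
t 16.8 tcp [ 0.545  -0.0469  0.1074] yaw 92.35 F [ 0.7 -0.3 -1.8] w 0.194 g 59.63425397872925 j [-0.22 -0.02  1.9  -0.    1.26 -0.26]
740 [-0.00313332  0.06712314  0.99773978] a 0.0671739760940136 [0.55377418 0.28222243 0.11388617]
front edge z [0.54991383 0.1766011  0.12161569]
rear z [0.5546233  0.33312685 0.11064737]
```

```bash
python3 -m crank '[{"x":0,"y":0,"z":0.2,"turn":0},{"x":0,"y":0,"z":0.2,"turn":0},{"x":0,"y":0,"z":0.2,"turn":0},{"x":0,"y":0,"z":0.2,"turn":0},{"x":0,"y":0,"z":0.2,"turn":0}]'
python3 -m crank '[{"x":0,"y":0,"z":0.1,"turn":0},{"x":0,"y":0,"z":0.1,"turn":0},{"x":0,"y":0,"z":0.1,"turn":0},{"x":0,"y":0,"z":0,"turn":0},{"x":0,"y":0,"z":0,"turn":0}]'
python3 st.py;python3 fa.py
```

```text
time: 17.35
tool_pos: [0.5449, -0.0468, 0.0973]
tool_rot: [-0.0, 0.692, 0.721, 0.0]
contact_force: [-0.1, 0.2, -2.5]
gripper_width: 0.195
grasp_force: 59.6
time: 17.85
tool_pos: [0.5449, -0.0468, 0.0945]
tool_rot: [0.0, 0.692, 0.721, -0.0]
contact_force: [-0.3, -0.3, -1.9]
gripper_width: 0.194
grasp_force: 59.6
t 17.85 tcp [ 0.5449 -0.0468  0.0945] yaw 92.35 F [-0.3 -0.3 -1.9] w 0.194 g 59.63604927062988 j [-0.22 -0.01  1.91 -0.    1.24 -0.26]
676 [-2.41894285e-04  7.28159207e-03  9.99973460e-01] a 0.007281656632148204 [0.55298718 0.28246517 0.1092409 ]
front edge z [0.54670003 0.17540826 0.10999732]
rear z [0.55011056 0.33236526 0.10892829]
```

```bash
for i in 1; do python3 -m crank '[{"x":0,"y":0,"z":0.1,"turn":0},{"x":0,"y":0,"z":0.1,"turn":0},{"x":0,"y":0,"z":0,"turn":0}]'; done
python3 -m crank '[{"x":0,"y":0,"z":0.1,"turn":0},{"x":0,"y":0,"z":0.1,"turn":0},{"x":0,"y":0,"z":0,"turn":0}]'
python3 fa.py
```

```text
time: 18.2
tool_pos: [0.5449, -0.0468, 0.0925]
tool_rot: [-0.0, 0.693, 0.721, 0.0]
contact_force: [0.3, -0.3, -1.5]
gripper_width: 0.194
grasp_force: 59.7
time: 18.5
tool_pos: [0.5451, -0.0468, 0.0906]
tool_rot: [0.0, 0.693, 0.721, 0.0]
contact_force: [1.1, -0.8, -0.5]
gripper_width: 0.194
grasp_force: 59.8
671 [-2.83335866e-04 -1.58743754e-03  9.99998700e-01] a -0.0015874382668315484 [0.55348812 0.28239661 0.10872908]
front edge z [0.54727065 0.17539837 0.10894277]
rear z [0.55005798 0.33276093 0.10865195]
```

```bash
python3 -m crank '[{"x":0,"y":0,"z":0.1,"turn":0},{"x":0,"y":0,"z":0.1,"turn":0},{"x":0,"y":0,"z":0,"turn":0}]'
python3 -m crank '[{"x":0,"y":0,"z":0.1,"turn":0},{"x":0,"y":0,"z":0,"turn":0},{"x":0,"y":0,"z":0,"turn":0}]'
python3 fa.py
```

```text
time: 18.85
tool_pos: [0.5449, -0.0467, 0.0885]
tool_rot: [-0.0, 0.692, 0.721, 0.0]
contact_force: [-0.1, 0.2, 1.0]
gripper_width: 0.194
grasp_force: 59.9
time: 19.15
tool_pos: [0.545, -0.0468, 0.0876]
tool_rot: [0.0, 0.692, 0.721, 0.0]
contact_force: [1.4, 0.1, -0.0]
gripper_width: 0.192
grasp_force: 60.0
668 [-1.04717952e-04  3.41474042e-04  9.99999936e-01] a 0.00034147405090906963 [0.55365581 0.28246185 0.10878821]
front edge z [0.54619536 0.1771334  0.10893233]
rear z [0.55080946 0.33302531 0.10884303]
```

```bash
python3 -m crank '[{"x":0,"y":0,"z":-0.3,"turn":0},{"x":0,"y":0,"z":-0.4,"turn":0},{"x":0,"y":0,"z":-0.3,"turn":0},{"x":0,"y":0,"z":0,"turn":0}]'
python3 -m crank '[{"x":0,"y":-0.8,"z":0,"turn":0},{"x":0,"y":-0.8,"z":0,"turn":0},{"x":0,"y":-0.8,"z":0,"turn":0},{"x":0,"y":-0.8,"z":0,"turn":0},{"x":0,"y":-0.8,"z":0,"turn":0}]'
python3 -m crank '[{"x":0,"y":-1,"z":0,"turn":0},{"x":0,"y":-1,"z":0,"turn":0},{"x":0,"y":-1,"z":0,"turn":0},{"x":0,"y":0,"z":0,"turn":0}]'
python3 st.py; python3 fa.py; python3 -c "
from h import *
a=load('scene')[0];b=grab('top')[0]
x=cv2.resize(a[150:270,170:290],(400,400),interpolation=2);y=cv2.resize(b[135:235,150:250],(400,400),interpolation=2)
cv2.imwrite('pics/z3.png',cv2.cvtColor(np.hstack([x,y]),cv2.COLOR_RGB2BGR))"
```

```text
time: 19.6
tool_pos: [0.5451, -0.047, 0.098]
tool_rot: [0.0, 0.692, 0.722, 0.0]
contact_force: [0.1, 0.0, -1.7]
gripper_width: 0.192
grasp_force: 59.7
time: 20.1
tool_pos: [0.504, -0.0485, 0.0974]
tool_rot: [-0.0, 0.692, 0.721, -0.0]
contact_force: [0.2, 0.6, -2.1]
gripper_width: 0.194
grasp_force: 59.6
time: 20.5
tool_pos: [0.4736, -0.0496, 0.0972]
tool_rot: [-0.0, 0.693, 0.721, -0.0]
contact_force: [0.7, -0.1, -1.5]
gripper_width: 0.191
grasp_force: 59.7
t 20.5 tcp [ 0.4736 -0.0496  0.0972] yaw 92.33 F [ 0.7 -0.1 -1.5] w 0.191 g 59.65096950531006 j [-0.26 -0.19  2.07 -0.    1.26 -0.3 ]
665 [ 2.52852438e-04 -4.34036190e-04  9.99999874e-01] a -0.0004340362171866464 [0.55376113 0.28238864 0.10875179]
front edge z [0.54889186 0.17537146 0.10910308]
rear z [0.5538985  0.33176311 0.10861106]
```

View pics/z3.png

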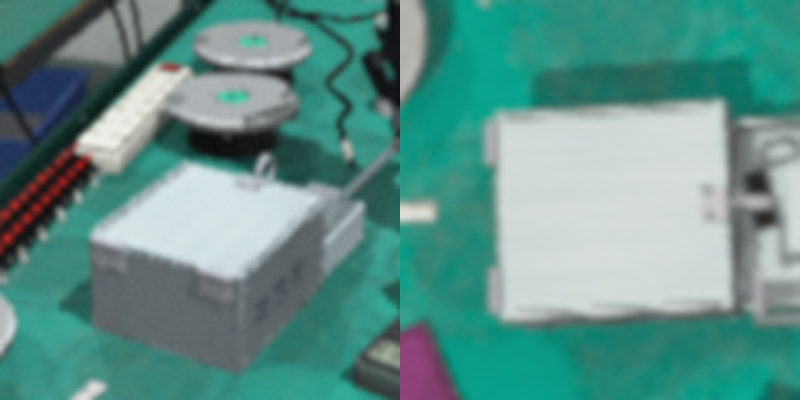

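Left (scene): flap lies flat on the box, ring standing free at (265,170). Right (top): shut panel with the ring at (750,200), clear of the rod. Now I'll take the rod back to where it lay.

```bash
python3 -m crank '[{"x":0,"y":0,"z":-2,"turn":0},{"x":-1,"y":0,"z":-3,"turn":0},{"x":-3,"y":0,"z":-1,"turn":0},{"x":-4,"y":0,"z":0,"turn":0},{"x":-4,"y":0,"z":0,"turn":0}]'
python3 -m crank '[{"x":-4,"y":0,"z":0,"turn":0},{"x":-4,"y":0.5,"z":0,"turn":0},{"x":-4,"y":0.5,"z":0,"turn":0},{"x":-4,"y":0.4,"z":0,"turn":0},{"x":-4,"y":0,"z":0,"turn":0}]'
python3 -m crank '[{"x":-3,"y":0,"z":0,"turn":0},{"x":-1,"y":0,"z":0,"turn":-0.067},{"x":0,"y":0,"z":2,"turn":0},{"x":0,"y":0,"z":3,"turn":0},{"x":0,"y":0,"z":0,"turn":0}]'
python3 st.py
```

```text
time: 21.1
tool_pos: [0.4808, -0.171, 0.1587]
tool_rot: [0.001, 0.692, 0.722, 0.0]
contact_force: [0.8, -0.2, -1.9]
gripper_width: 0.19
grasp_force: 59.7
time: 21.6
tool_pos: [0.5027, -0.3708, 0.1574]
tool_rot: [0.0, 0.692, 0.722, 0.0]
contact_force: [-0.0, 0.2, -2.3]
gripper_width: 0.192
grasp_force: 59.7
time: 22.1
tool_pos: [0.5014, -0.4067, 0.102]
tool_rot: [-0.005, 0.668, 0.744, 0.0]
contact_force: [-0.3, 0.5, -3.3]
gripper_width: 0.188
grasp_force: 59.6
t 22.1 tcp [ 0.5014 -0.4067  0.102 ] yaw 96.17 F [-0.3  0.5 -3.3] w 0.188 g 59.58435773849487 j [-0.8   0.21  1.66  0.    1.28 -0.9 ]
```

```bash
python3 -m crank '[{"x":0,"y":0,"z":2.5,"turn":0},{"x":0,"y":0,"z":2.5,"turn":0},{"x":0,"y":0,"z":1.8,"turn":0},{"x":0,"y":0,"z":0.8,"turn":0},{"x":0,"y":0,"z":0.4,"turn":0}]'
python3 -m crank '[{"x":0,"y":0,"z":0.2,"turn":0},{"x":0,"y":0,"z":0.2,"turn":0},{"x":0,"y":0,"z":0,"turn":0}]'
python3 -m crank '[{"x":0,"y":0,"z":0.1,"turn":0},{"x":0,"y":0,"z":0.1,"turn":0},{"x":0,"y":0,"z":0,"turn":0}]'
```

```text
time: 22.6
tool_pos: [0.5037, -0.4087, 0.0271]
tool_rot: [-0.0, 0.668, 0.744, 0.0]
contact_force: [-0.5, 0.0, -2.3]
gripper_width: 0.194
grasp_force: 59.7
time: 22.9
tool_pos: [0.5041, -0.4093, 0.0244]
tool_rot: [0.001, 0.668, 0.744, -0.0]
contact_force: [1.0, 0.0, -2.3]
gripper_width: 0.191
grasp_force: 59.7
time: 23.2
tool_pos: [0.5037, -0.4088, 0.0216]
tool_rot: [0.0, 0.668, 0.744, -0.0]
contact_force: [0.2, 0.2, -1.7]
gripper_width: 0.192
grasp_force: 59.7
```

```bash
python3 -m crank '[{"x":0,"y":0,"z":0.3,"turn":0},{"x":0,"y":0,"z":0.3,"turn":0},{"x":0,"y":0,"z":0.2,"turn":0},{"x":0,"y":0,"z":0.1,"turn":0},{"x":0,"y":0,"z":0,"turn":0}]'
python3 -m crank '[{"x":0,"y":0,"z":0.1,"turn":0},{"x":0,"y":0,"z":0.1,"turn":0},{"x":0,"y":0,"z":0,"turn":0}]'
python3 -m crank '[{"x":0,"y":0,"z":0.1,"turn":0},{"x":0,"y":0,"z":0,"turn":0},{"x":0,"y":0,"z":0,"turn":0}]'
```

```text
time: 23.7
tool_pos: [0.5035, -0.4086, 0.0121]
tool_rot: [-0.0, 0.668, 0.744, 0.0]
contact_force: [1.4, 1.0, -1.8]
gripper_width: 0.196
grasp_force: 59.7
time: 24.0
tool_pos: [0.5036, -0.4088, 0.0104]
tool_rot: [-0.0, 0.668, 0.744, 0.0]
contact_force: [-0.1, -0.6, -2.1]
gripper_width: 0.196
grasp_force: 59.7
time: 24.3
tool_pos: [0.5038, -0.4089, 0.0097]
tool_rot: [0.0, 0.668, 0.744, -0.0]
contact_force: [-0.2, -0.6, -0.5]
gripper_width: 0.193
grasp_force: 59.7
```

Contact is starting, so I'll go 2 mm more and then release.

```bash
python3 -m crank '[{"x":0,"y":0,"z":0.1,"turn":0},{"x":0,"y":0,"z":0,"turn":0},{"x":0,"y":0,"z":0,"turn":0}]'
python3 -m crank '[{"x":0,"y":0,"z":0.1,"turn":0},{"x":0,"y":0,"z":0,"turn":0},{"x":0,"y":0,"z":0,"turn":0}]'
python3 -m crank '[{"x":0,"y":0,"z":0,"turn":0},{"x":0,"y":0,"z":0,"turn":0},{"x":0,"y":0,"z":0,"turn":0},{"x":0,"y":0,"z":0,"turn":0}]' 40
python3 -m crank '[{"x":0,"y":0,"z":-1,"turn":0},{"x":0,"y":0,"z":-2,"turn":0},{"x":0,"y":0,"z":-4,"turn":0},{"x":0,"y":0,"z":-4,"turn":0},{"x":0,"y":0,"z":-4,"turn":0}]'
python3 -m crank '[{"x":0,"y":-3,"z":-2,"turn":0},{"x":0,"y":-4,"z":0,"turn":0},{"x":0,"y":-2,"z":0,"turn":0},{"x":0,"y":0,"z":0,"turn":0},{"x":0,"y":0,"z":0,"turn":0}]'
python3 fa.py; python3 -c "
from h import *
a=grab('wrist')[0];b=grab('top')[0]
x=a[:,80:480];y=cv2.resize(b[130:226,180:440],(400,148),interpolation=2)
y=np.vstack([y,np.zeros((236,400,3),np.uint8)])
cv2.imwrite('pics/end.png',cv2.cvtColor(np.hstack([x,y]),cv2.COLOR_RGB2BGR))"
```

```text
time: 24.6
tool_pos: [0.5039, -0.409, 0.009]
tool_rot: [0.0, 0.668, 0.744, -0.0]
contact_force: [-0.3, 1.8, 0.4]
gripper_width: 0.19
grasp_force: 60.0
time: 24.9
tool_pos: [0.5041, -0.4091, 0.0082]
tool_rot: [0.0, 0.668, 0.744, -0.0]
contact_force: [-1.5, 2.6, 5.5]
gripper_width: 0.194
grasp_force: 60.4
time: 25.3
tool_pos: [0.5035, -0.4087, 0.0071]
tool_rot: [-0.0, 0.668, 0.744, -0.0]
contact_force: [-0.6, 0.3, -0.8]
gripper_width: 0.404
grasp_force: 0.0
time: 25.8
tool_pos: [0.5036, -0.4088, 0.1598]
tool_rot: [0.0, 0.668, 0.744, -0.0]
contact_force: [1.0, 0.5, 0.3]
gripper_width: 0.401
grasp_force: 0.0
time: 26.3
tool_pos: [0.4144, -0.4187, 0.1782]
tool_rot: [0.001, 0.668, 0.744, 0.0]
contact_force: [0.6, 0.2, 0.1]
gripper_width: 0.403
grasp_force: 0.0
667 [-1.58706763e-04 -1.14582471e-03  9.99999331e-01] a -0.0011458249770216135 [0.55323124 0.28155827 0.10875994]
front edge z [0.54714272 0.17600912 0.1089392 ]
rear z [0.55321712 0.33287634 0.10899575]
```

View pics/end.png

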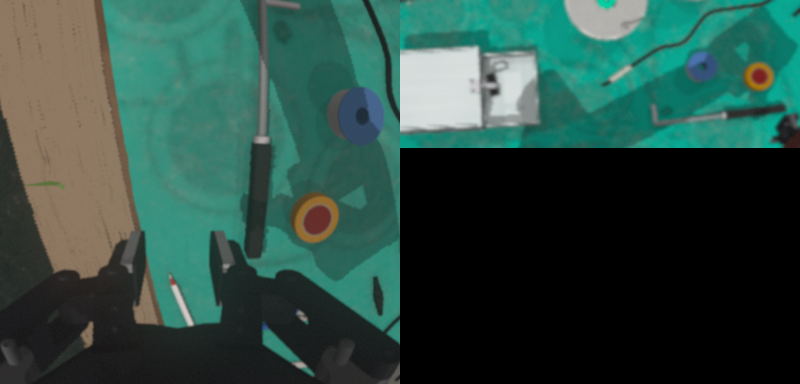

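The rod lies flat with its handle at (258,200). The tape at (315,218) and the reel at (358,115) are untouched, the flap is shut, and the terminal is in the tray under the eye. I'm handing in.

```bash
python3 -c "
from plant import manip
print(manip.job_done())"
```

```text
the job is handed in; nothing more can be done
None
```

The job is handed in at about 26 s of the 72 s allowed: the terminal is in the catch tray, the flap was drawn fully shut with the hook rod, and the rod is unhooked and laid flat back where it was, with the tape and reel still in their places.

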